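# Take the ring gauge out of park and hold its arm at the set size

### The job

Take the ring gauge out of park: press the selector knob on its housing down, turn it clockwise as far as it goes and let it spring back up. Then squeeze in the lock button on the gauge arm's handle, draw the spring-loaded arm out until its pointer stands level with the rider clip on the scale, and finish while still holding it there by the handle with the button squeezed in. Leave the rings and other things on the bench where they are.

Things in the scene. Friction and masses are not known exactly. Their poses are not given: they have to be found in the camera images.
- gauge_stand: bench gauge, fixed: steel base x -55..95, y -180..180 mm, 12 thick. Origin on the bench, z up; the arm draws out along its +y. Grey housing 70 x 140 mm at y -175..-35, top 92 mm above the bench; selector knob on it at x 0, y -105. Square sleeve from its +y end to y -8, then the arm's handle. Scale rail along the +x side (x 57..89, y -25..175, top z 40), marks every 10 mm, longer every 50
- selector_press (a joint): how far the selector knob is pressed down, m: 0 up, 0.007 fully down; spring 3.5 N at the top, about 8.5 N fully down. The knob turns only while it is pressed more than about 5 mm, and springs up again only in its two end positions
- selector_turn (a joint): angle of the selector knob, rad: about 0 in park, grows clockwise seen from above, 1.4 at the stop (out of park). It springs up and stays when let go past about 1.1. While it is in park the arm is blocked
- knob_grip (a point): point to grip on the selector knob, on its upright axis, 5 mm below the top of its black grip bar (132 mm above the bench when up). The bar is 44 mm long, 12 mm wide, and stands 26 mm above a disc of 42 mm diameter; the point's x axis runs along the bar, pinch across it along y. In park the bar lies along the stand's x axis
- gauge_arm (a joint): how far the telescoping arm is drawn out, m: 0 home (locked), 0.14 at the stop. A spring pulls it home with 3 N at home to 5 N fully out, so it runs back if let go
- handle: upright aluminium block on the arm's end, 36 (x) x 44 (y) x 62 mm, axes as the stand's. Origin on its centre line 82 mm above the bench; bottom 36 mm below it, top 26 above. Home: x 0, y 22 mm of the stand. Lock button on its +x face, pointer at its foot on that side. Pinch it along x from above at the origin's height: one finger on the button, the other on the plain face
- lock_button (a joint): how far the lock button is squeezed in, m: 0 out, 0.006 fully in, spring 3 to 8 N. The arm is unlocked from home only while the button is in by more than about 4 mm
- button_face (a point): centre of the black lock button's outer face: 26 (y) x 30 (z) mm, it stands 8 mm proud of the handle's +x face (2 mm when fully in) and goes in along -x. Over button and handle: 44 mm wide with the button out, 38 mm with it in
- pointer_tip (a point): end of the thin steel pointer on the handle, 4 mm wide, 53 mm to +x of the handle's centre line, 46 mm above the bench; it moves with the handle along the scale rail's edge
- rider_mark (a point): middle of the edge, towards the pointer, of the steel rider clip clamped on the scale rail: 38 (x) x 10 (y) mm, top 10 mm above the rail, with a thumb screw. Fixed; axes as the stand's. It marks the set size, 50 to 115 mm from the pointer's home; the pointer is level with it when both have the same y in the stand's frame
- ring_a: loose steel ring, 72 mm diameter, 18 mm high, lying on the bench; leave it
- ring_b: loose steel ring, 60 mm diameter, 22 mm high, lying on the bench; leave it
- wrench: loose wrench, 160 mm long, lying on the bench; leave it
- master_disc: loose steel disc, 56 mm diameter, 25 mm high; leave it
- oil_bottle: loose white bottle, 56 mm diameter, 140 mm high; leave it

How it is judged:
By the outcome, as a careful person would: the job done as asked, in the order asked, and still so for the second after the job is handed in, while the arm keeps its last pose, push and grip.
It also fails if it takes over 51 s, if anything falls off the work surface, if the arm or the gripper's body presses on something with over 40 N, if the wrist force passes 120 N, or if a joint passes its speed limit or range.

### The arm

A 7-joint arm with a two-finger parallel gripper is mounted at the origin on the work surface. World frame = base frame: x ahead of the robot, y to its left, z up, the work surface at z = 0. Lengths are in m, angles in rad, forces in N, time in s.
With the tool pointing down it reaches from about 0.425 to 0.925 m from the base axis. Payload 6.8 kg.
Tool frame: the origin (TCP) lies between the finger pads; the fingertips stand 17 mm ahead of it and the grasp point (between the pads) lies 2 mm behind it; z points along the fingers, y is the direction in which the jaws open and shut (so a half turn about z gives the same grasp; the last joint's range is limited). The gripper opens to 85 mm and grips with 20 to 120 N. Pads are 22 mm wide; open, the fingers measure 114 mm over their backs; the gripper's body (76 mm by 85 mm) begins 54 mm behind the grasp point. The pads swing forward as they close: fully open they stand 13 mm farther back than shut.
Start: joints at [-1.362, 0.477, 0.022, 1.555, -0.011, 1.109, -0.083], TCP at [0.21, 0.641, 0.248] pointing down, gripper open.
Joint ranges: [-2.96, 2.96], [-0.34, 2.1], [-1.41, 1.46], [0.24, 2.44], [-1.37, 4.51], [0.17, 1.92], [-2.96, 2.96]. Speed limits (rad/s): [2.39, 2.39, 3.14, 3.14, 3.14, 3.14, 3.14].

### API

Orientations are given as a unit quaternion [w, x, y, z].
In Python, from station import bot gives the robot as it stands. The module is installed in compiled form; this text tells all that it offers.
- The arm moves only by the tool carry_out, never from a script. Its argument "moves" is a list of rows, each a list of 3 entries, a list of its own where there are three numbers: the turn, a rotation vector about the tool's x, y, z in degrees, then the shift along the tool's x, y, z in cm, then the finger opening in cm, from 0 to 8.54. A call has 1 to 5 rows; each row is the pose to reach, as a shift and turn from the pose commanded when the call began, along the tool's axes at that moment; what a row does not reach only later rows make up. A row lasts 1/8 s, in which the tool goes at most 62.5 mm and 10.7 degrees, less where a joint would pass 70% of its speed; a pose out of reach is approached as far as the arm can. A call with a gripper value outside its range is refused whole. The fingers move at their own pace and stop on an object; "newtons" is the grip in N (left out, the last holds). Time passes only in rows, so rows that repeat a pose let the fingers close. It gives the time, the measured TCP pose, the force and the opening at its end, in the units of the state.
- bot.get_obs(): the state, without advancing time (a new reading comes with each control period).
- bot.read_camera(name): name is "scene" or "top"; returns the picture (384x512x3 uint8, red, green, blue); there is no depth.
- bot.camera_info(name): a dict with "vertical_fov" (degrees; the focal length in pixels is half the picture's height over the tangent of half this angle, whatever the lens; pixels are square), "cx", "cy" (the principal point, pixels), "k1" (the pictures are not rectified: a ray, as slopes to the right and down, at radius r is drawn at 1 + k1 r^2 times it, then the intrinsics apply), "position" and "attitude" of the camera in the world. Camera axes: x right, y up, looking along -z (the intrinsics and any distortion apply to the point x, -y, -z); pixel columns grow to the right and rows downward; lengths in m; the calibration is good to about 2 mm. A picture is of the moment at which its call begins. camera_info takes no time and is no camera call.
- bot.hand_in(): hands the job in, once; it reports no verdict.
Trained networks look in the newest picture that a camera, given by its name, has taken for a name from the list of things; names that differ only in an ending like _2 or _b are one class to them, and where a whole thing is asked for, a point or a joint stands for the part that bears it (a point fixed in the world has none). Each returns a list of dicts, best first, with "score" (0 to 1); they miss things now and then, are a little off and sometimes report something else, mostly with a low value. They report only what shows in the picture. A call takes as long as a camera call.
- bot.silhouettes(label, camera): "region" (384x512 bool, what is visible of it) and "location" ([column, row] in pixels, amid what is visible of it).
The state is a dict: "t": time; "q": joint angles; "joint_vel": joint speeds; "joint_torque": joint torques, N m; "eef_pos": TCP position; "tool_rot": TCP orientation; "contact_force": force on the tool from outside, world axes, zero at the start; "torque": the same for the moment, N m; "gripper_width": opening from 0.0 (shut) to 1.0 (fully open).
Only numpy, scipy, OpenCV 4.12 (cv2) and the standard library are available. Lean on these libraries where they do the work, as an engineer would, in place of code of your own. Each camera call takes 0.05 s, during which the arm holds its last target. There are 200 camera calls.

## Working session

There is one attempt and no reset: what is moved stays moved. The work goes in short steps, Python scripts to look and compute and a tool call to move; the robot and the scene stay as the last step left them, time stands still between calls to the robot, and variables do not carry over. Pictures are saved under pics/ and viewed, about 8 in all and at most 12, crops included, and the job is handed in when it is done.

Besides the shell and the picture viewer there is one more tool, called as name([rows], argument=value, ...), one row to a line, values as JSON. carry_out: Moves the arm, as the interface text tells. Its arguments: {"type":"object","properties":{"moves":{"type":"array"},"newtons":{"type":"number"}},"required":["moves"]}

```bash
mkdir -p pics
python3 - <<'E'
from station import bot
import cv2
for n in("scene","top"):
    im=bot.read_camera(n); cv2.imwrite(f"pics/{n}0.png",cv2.resize(im[:,:,::-1],(800,600),interpolation=cv2.INTER_CUBIC)); cv2.imwrite(f"pics/{n}_raw.png",im[:,:,::-1]); print(n,bot.camera_info(n))
    for l in("gauge_stand","knob_grip","handle","button_face","pointer_tip","rider_mark"):
        print(l,[(round(d["score"],2),d["location"],int(d["region"].sum())) for d in bot.silhouettes(l,n)[:2]])
print(bot.get_obs())
E
```

```text
scene {'vertical_fov': 46.11445791745032, 'cx': 254.60591571352558, 'cy': 189.19585301021903, 'k1': -0.05800391813213141, 'position': array([ 1.12504067, -0.34507928,  0.74458082]), 'attitude': array([0.82691077, 0.35427797, 0.16750555, 0.4032959 ])}
gauge_stand [(0.91, [147.1, 243.1], 12452), (0.24, [169.7, 217.1], 163)]
knob_grip [(0.46, [100.2, 221.4], 158)]
handle [(0.89, [166.5, 215.6], 899)]
button_face []
pointer_tip [(0.89, [165.9, 211.2], 831)]
rider_mark []
top {'vertical_fov': 51.59527315231187, 'cx': 257.80731806916265, 'cy': 194.10085465554388, 'k1': -0.0077092615375995485, 'position': array([0.53654712, 0.04499795, 1.12214422]), 'attitude': array([ 0.70718601,  0.01801115, -0.01102575, -0.70671209])}
gauge_stand [(0.79, [320.5, 210.8], 7010), (0.43, [369.0, 221.3], 105)]
knob_grip [(0.65, [367.5, 222.6], 95), (0.46, [319.1, 211.8], 279)]
handle [(0.58, [317.2, 213.2], 294)]
button_face []
pointer_tip [(0.71, [279.8, 183.8], 40), (0.68, [316.9, 217.2], 318)]
rider_mark []
{'t': 0.7, 'q': array([-1.36211083,  0.477006  ,  0.02240471,  1.55539311, -0.01153427,
        1.10929248, -0.08312661]), 'joint_vel': array([ 0.00083598,  0.00120677, -0.00183053, -0.00060589,  0.00142413,
       -0.00164125,  0.00083799]), 'joint_torque': array([-2.11591432e-04, -5.96167195e+01,  1.60594907e+00, -2.81496423e+01,
        1.25417282e-02,  1.46514871e-03, -1.58036562e-05]), 'eef_pos': array([0.21026538, 0.64143744, 0.24830687]), 'tool_rot': array([-1.97755863e-05,  1.57764401e-01,  9.87476781e-01,  1.64010974e-05]), 'contact_force': array([-0.11658868,  0.85125974, -0.52961839]), 'torque': array([-0.07585656, -0.03615189, -0.04072225]), 'gripper_width': 0.9971808635991366}
```

View pics/top0.png

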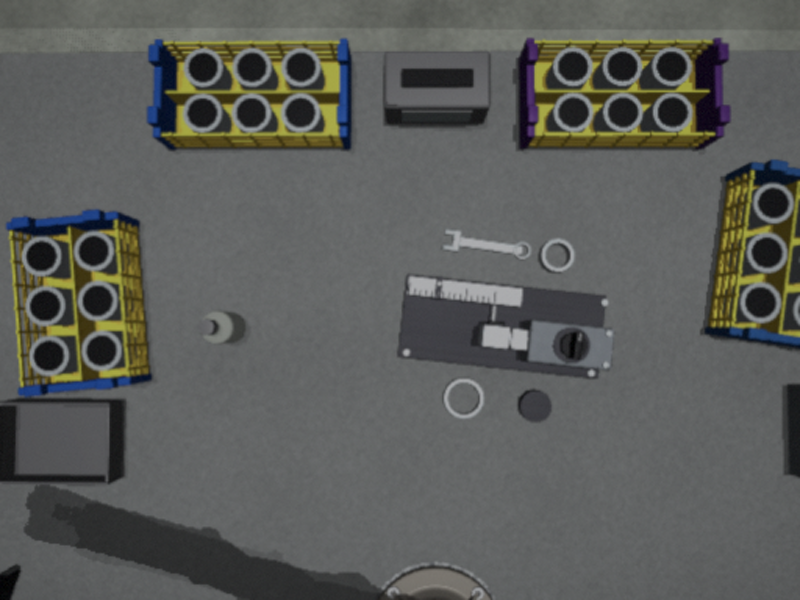

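View pics/scene0.png

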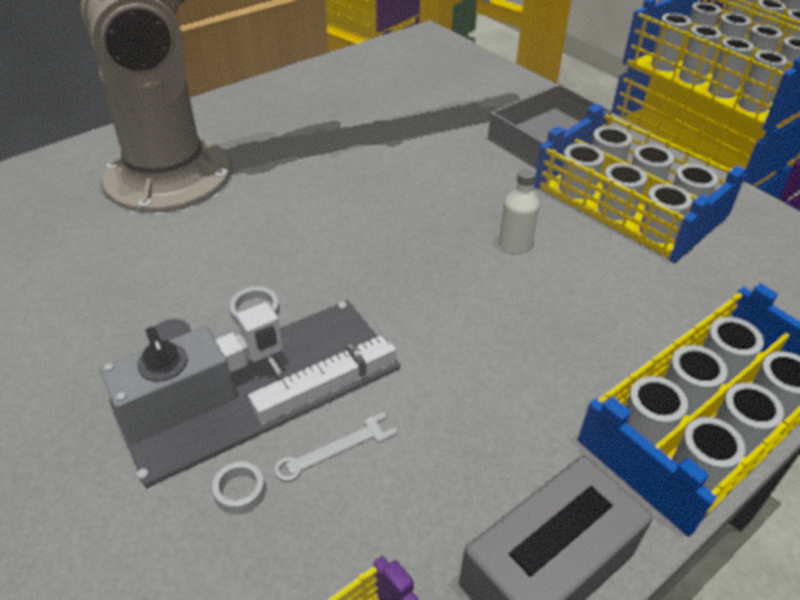

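The top view shows the stand with its base corners near (407,275), (610,295), (600,378) and (400,357). The knob is at (573,345) and the handle at (495,335), with the rider near (438,288). In the scene view the knob is at (160,352), the button at (267,337) and the rider at (357,357). I'll crop in for exact points.

Run:
```python
import cv2
a=cv2.imread("pics/top_raw.png")[168:248,250:400]; cv2.imwrite("pics/c1.png",cv2.convertScaleAbs(cv2.resize(a,None,fx=5.3333,fy=5.3333,interpolation=cv2.INTER_CUBIC),alpha=1.6))
a=cv2.imread("pics/scene_raw.png")[180:315,60:260]; cv2.imwrite("pics/c2.png",cv2.convertScaleAbs(cv2.resize(a,None,fx=4,fy=4,interpolation=cv2.INTER_CUBIC),alpha=1.4))
```

```text
(no output)
```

View pics/c1.png

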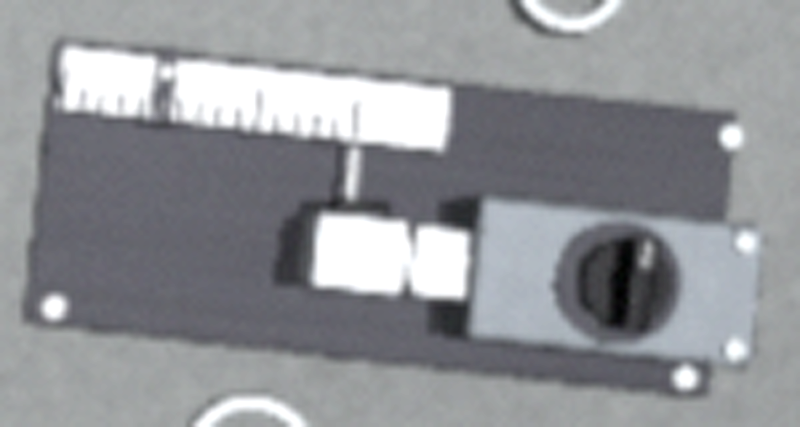

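View pics/c2.png

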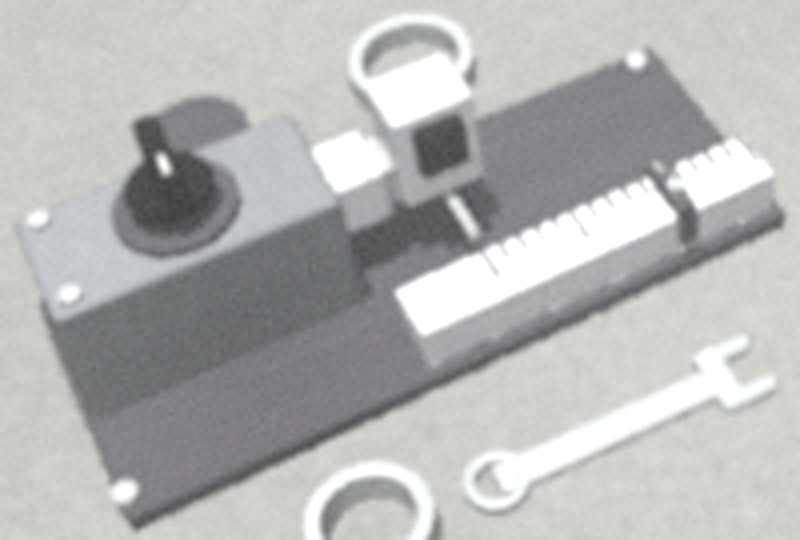

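The top crop shows the base and rail corners, with the dark rider strip from (168,72) to (163,122) and the pointer at (351,150). The scene crop shows the rider from (655,170) to (690,240) and the housing-top corners. Next I'll fit the stand pose.

```bash
cat > geo.py <<'E'
import numpy as np, json
from scipy.optimize import least_squares
from scipy.spatial.transform import Rotation as R
CAM={'scene':(46.11445791745032,254.60591571352558,189.19585301021903,-0.05800391813213141,[1.12504067,-0.34507928,0.74458082],[0.82691077,0.35427797,0.16750555,0.4032959]),
'top':(51.59527315231187,257.80731806916265,194.10085465554388,-0.0077092615375995485,[0.53654712,0.04499795,1.12214422],[0.70718601,0.01801115,-0.01102575,-0.70671209])}
def proj(c,P):
    fov,cx,cy,k,p,q=CAM[c]; f=192/np.tan(np.radians(fov/2))
    v=R.from_quat(q,scalar_first=True).inv().apply(np.atleast_2d(P)-p)
    s=np.c_[v[:,0],-v[:,1]]/-v[:,2:]; s=s*(1+k*(s**2).sum(1,keepdims=True))
    return s*f+[cx,cy]
def world(T,P):
    P=np.atleast_2d(P)/1000; return R.from_euler('z',T[2]).apply(P)+[T[0],T[1],0]
E
python3 - <<'E'
from geo import *
t=[(-55,180,12,25,322),(-55,-180,12,707,394),(95,-180,12,735,113),(95,180,12,58,40),(57,-25,40,447,151),(89,-25,40,452,88),(89,175,40,64,45),(57,175,40,62,106),(35,-35,92,486,196),(-35,-35,92,470,335),(35,-175,92,758,227),(-35,-175,92,750,368)]
s=[(57,-25,40,397,290),(89,-25,40,428,330),(89,175,40,772,175),(57,175,40,740,140),(95,-180,12,133,515),(95,180,12,783,213),(-55,180,12,650,48),(35,-35,92,345,200),(-35,-35,92,295,117),(35,-175,92,60,318),(-35,-175,92,18,232)]
t=np.array(t,float);s=np.array(s,float)
ut=np.c_[(t[:,3]+.5)/5.3333-.5+250,(t[:,4]+.5)/5.3333-.5+168]
us=np.c_[(s[:,3]+.5)/4-.5+60,(s[:,4]+.5)/4-.5+180]
rt=lambda T:proj('top',world(T,t[:,:3]))-ut
rs=lambda T:proj('scene',world(T,s[:,:3]))-us
for n,f in(('both',lambda T:np.r_[rt(T).ravel(),rs(T).ravel()]),('top',lambda T:rt(T).ravel()),('scene',lambda T:rs(T).ravel())):
    r=least_squares(f,[.55,-.05,0.],loss='soft_l1'); print(n,r.x.round(4),np.degrees(r.x[2]).round(2)); 
    if n=='both': T=r.x
np.save('T.npy',T)
print(rt(T).round(1).tolist(),rs(T).round(1).tolist())
# predicted rider in crop for y
for y in (95,100,105,110,115,120,125,130):
  P=[(54,y,50),(92,y,50)]
  a=(proj('top',world(T,P))-[250,168])*5.3333;b=(proj('scene',world(T,P))-[60,180])*4
  print(y,a.round().tolist(),b.round().tolist())
P=[(53,22,46),(0,-105,137),(45,22,82),(26,22,82),(-18,0,108),(18,44,108)]
print(((proj('top',world(T,P))-[250,168])*5.3333).round().tolist(),((proj('scene',world(T,P))-[60,180])*4).round().tolist())
E
```

```text
both [ 0.5234 -0.1166 -0.1088] -6.23
top [ 0.5227 -0.1185 -0.1099] -6.3
scene [ 0.5246 -0.1154 -0.105 ] -6.02
[[-0.9, -0.2], [0.0, 0.5], [-0.0, -0.4], [-1.2, -0.7], [-0.9, -0.4], [-0.6, -0.3], [-0.8, -0.2], [-1.7, 0.0], [-1.7, -0.8], [-1.4, 0.1], [1.3, -0.7], [0.2, -0.1]] [[-0.6, 0.0], [-1.7, 1.3], [0.4, -0.4], [0.5, -1.2], [-1.7, 1.6], [1.1, -0.2], [0.1, -0.7], [-0.9, -0.0], [-1.6, -1.8], [-2.0, 0.9], [-1.8, -2.9]]
95 [[207.0, 126.0], [215.0, 51.0]] [[604.0, 176.0], [640.0, 225.0]]
100 [[197.0, 125.0], [205.0, 50.0]] [[613.0, 172.0], [649.0, 221.0]]
105 [[187.0, 124.0], [195.0, 49.0]] [[621.0, 169.0], [657.0, 217.0]]
110 [[177.0, 123.0], [185.0, 48.0]] [[630.0, 165.0], [666.0, 213.0]]
115 [[168.0, 122.0], [176.0, 47.0]] [[638.0, 161.0], [675.0, 209.0]]
120 [[158.0, 120.0], [166.0, 46.0]] [[647.0, 157.0], [683.0, 205.0]]
125 [[148.0, 119.0], [156.0, 45.0]] [[655.0, 154.0], [692.0, 201.0]]
130 [[138.0, 118.0], [146.0, 44.0]] [[664.0, 150.0], [700.0, 197.0]]
[[349.0, 144.0], [637.0, 280.0], [357.0, 157.0], [353.0, 196.0], [397.0, 292.0], [313.0, 206.0]] [[475.0, 237.0], [153.0, 144.0], [460.0, 179.0], [444.0, 155.0], [360.0, 80.0], [472.0, 92.0]]
```

```bash
cat >> geo.py <<'E'
def plan(bot,P,jaw,pick=None):
    """world TCP target P (m), jaw yaw (rad, tool y dir); prints turn (deg) and shift (cm) in present tool frame"""
    o=bot.get_obs(); Rn=R.from_quat(o['tool_rot'],scalar_first=True)
    c=[]
    for h in(0,np.pi):
        y=np.array([np.cos(jaw+h),np.sin(jaw+h),0]);z=np.array([0,0,-1.]);x=np.cross(y,z)
        c.append((Rn.inv()*R.from_matrix(np.c_[x,y,z])).as_rotvec(degrees=True))
    c.sort(key=lambda v:np.linalg.norm(v))
    print('turn',c[0].round(1),'alt',c[1].round(1),'shift cm',(Rn.inv().apply(np.array(P)-o['eef_pos'])*100).round(2),'t',o['t'],'q',o['q'].round(2),'F',o['contact_force'].round(1),'M',o['torque'].round(2),'w',round(o['gripper_width']*8.54,2))
E
python3 - <<'E'
from geo import *; from station import bot
T=np.load('T.npy'); k=world(T,(0,-105,132))[0]; h=world(T,(0,22,82))[0]; print(k,h)
for P in ([.5,.3,.24],[.5,.0,.24],[k[0],k[1],.2]): plan(bot,P,T[2]+np.pi/2)
E
```

```text
[ 0.51203379 -0.22096898  0.132     ] [ 0.5258217  -0.09471964  0.082     ]
turn [  0.   -0.  -11.9] alt [ -0.   -0.  168.1] shift cm [-38.17 -23.42   0.83] t 0.7 q [-1.36  0.48  0.02  1.56 -0.01  1.11 -0.08] F [-0.1  0.9 -0.5] M [-0.08 -0.04 -0.04] w 8.52
turn [  0.   -0.  -11.9] alt [ -0.   -0.  168.1] shift cm [-47.52 -51.92   0.83] t 0.7 q [-1.36  0.48  0.02  1.56 -0.01  1.11 -0.08] F [-0.1  0.9 -0.5] M [-0.08 -0.04 -0.04] w 8.52
turn [  0.   -0.  -11.9] alt [ -0.   -0.  168.1] shift cm [-55.55 -72.55   4.83] t 0.7 q [-1.36  0.48  0.02  1.56 -0.01  1.11 -0.08] F [-0.1  0.9 -0.5] M [-0.08 -0.04 -0.04] w 8.52
```

carry_out([
  [[0, 0, -6], [-38, -23.5, 0.8], 8.54],
  [[0, 0, -12], [-38, -23.5, 0.8], 8.54],
  [[0, 0, -12], [-38, -23.5, 0.8], 8.54],
  [[0, 0, -12], [-38, -23.5, 0.8], 8.54],
  [[0, 0, -12], [-38, -23.5, 0.8], 8.54],
])

```text
t: 1.32
eef_pos: [0.4128, 0.4009, 0.243]
tool_rot: [0.0, 0.054, 0.999, 0.0]
contact_force: [1.5, 0.9, -1.2]
gripper_width: 1.0
```

Run:
```python
from geo import *; from station import bot
T=np.load('T.npy'); k=world(T,(0,-105,132))[0]
plan(bot,[.5,.1,.24],T[2]+np.pi/2);plan(bot,[k[0],k[1],.2],T[2]+np.pi/2)
```

```text
turn [0.  0.  0.1] alt [-0.000e+00  1.000e-01 -1.799e+02] shift cm [-11.89 -28.98   0.29] t 1.325 q [-0.93  0.32  0.06  1.81 -0.02  1.01  0.61] F [ 1.5  0.9 -1.2] M [ 0.03 -0.04  0.03] w 8.54
turn [0.  0.  0.1] alt [-0.000e+00  1.000e-01 -1.799e+02] shift cm [-16.53 -60.77   4.27] t 1.325 q [-0.93  0.32  0.06  1.81 -0.02  1.01  0.61] F [ 1.5  0.9 -1.2] M [ 0.03 -0.04  0.03] w 8.54
```

carry_out([
  [[0, 0, 0], [-12, -29, 0.3], 8.54],
  [[0, 0, 0], [-12, -29, 0.3], 8.54],
  [[0, 0, 0], [-12, -29, 0.3], 6],
  [[0, 0, 0], [-16.5, -60.8, 1], 4],
  [[0, 0, 0], [-16.5, -60.8, 1], 4],
])

```text
t: 1.95
eef_pos: [0.4775, 0.0962, 0.239]
tool_rot: [0.0, 0.054, 0.999, 0.0]
contact_force: [0.9, -0.2, -0.1]
gripper_width: 0.471
```

carry_out([
  [[0, 0, 0], [-9, -40, 1], 4],
  [[0, 0, 0], [-9, -40, 1], 4],
  [[0, 0, 0], [-9, -40, 1], 4],
  [[0, 0, 0], [-9, -40, 1], 4],
  [[0, 0, 0], [-9, -30, 1], 4],
])

```text
t: 2.58
eef_pos: [0.5324, -0.2087, 0.2294]
tool_rot: [0.0, 0.054, 0.999, 0.0]
contact_force: [1.1, 1.5, 0.6]
gripper_width: 0.471
```

Run:
```python
from geo import *; from station import bot
T=np.load('T.npy'); k=world(T,(0,-105,132))[0]
plan(bot,[k[0],k[1],.18],T[2]+np.pi/2)
```

```text
turn [0.  0.1 0. ] alt [-1.0e-01  0.0e+00 -1.8e+02] shift cm [ 1.9  -1.44  4.94] t 2.575 q [-0.06  0.34  0.41  1.85 -0.16  0.98  1.88] F [1.1 1.5 0.6] M [ 0.02 -0.04  0.01] w 4.03
```

carry_out([
  [[0, 0, 0], [1.9, -1.4, 5], 4],
  [[0, 0, 0], [1.9, -1.4, 9.4], 4],
  [[0, 0, 0], [1.9, -1.4, 9.4], 4],
])

```text
t: 2.95
eef_pos: [0.5103, -0.2174, 0.1323]
tool_rot: [-0.003, 0.054, 0.999, 0.001]
contact_force: [-0.2, -0.5, 0.9]
gripper_width: 0.468
```

Run:
```python
from geo import *; from station import bot
import cv2
T=np.load('T.npy'); k=world(T,(0,-105,132))[0]
plan(bot,[k[0],k[1],.134],T[2]+np.pi/2)
a=bot.read_camera('scene')[150:285,30:230,::-1]; cv2.imwrite("pics/c3.png",cv2.convertScaleAbs(cv2.resize(a,None,fx=4,fy=4,interpolation=cv2.INTER_CUBIC),alpha=1.4))
```

```text
turn [ 0.1 -0.4  0.1] alt [ 6.000e-01  1.000e-01 -1.799e+02] shift cm [-0.21 -0.34 -0.17] t 2.95 q [ 0.    0.45  0.37  1.96 -0.22  0.78  1.96] F [-0.2 -0.5  0.9] M [-0.    0.02  0.01] w 4.0
```

View pics/c3.png

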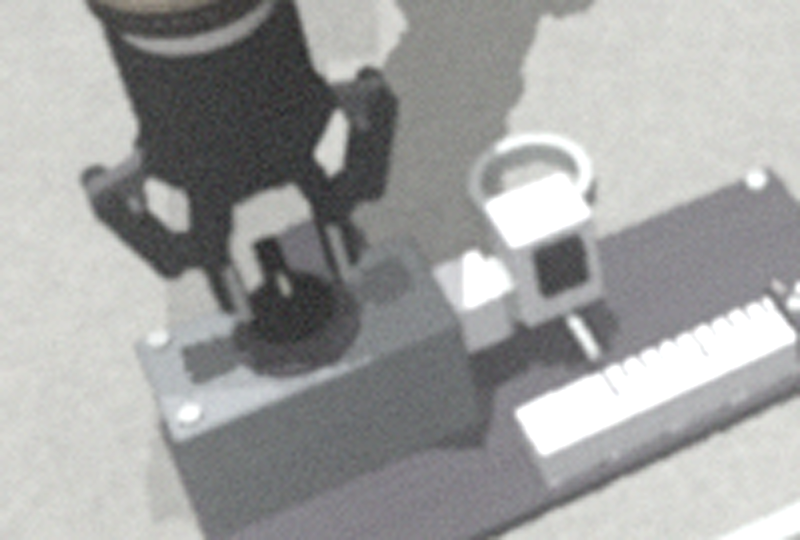

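The fingers straddle the knob bar, at (225,290) and (335,260) with the bar near (275,270). I'll let it settle and then close.

carry_out([
  [[0, 0, 0], [0, -0.2, -0.1], 4],
  [[0, 0, 0], [0, -0.2, -0.1], 4],
])

```text
t: 3.25
eef_pos: [0.5137, -0.2205, 0.1378]
tool_rot: [0.002, 0.054, 0.999, -0.0]
contact_force: [-0.4, -0.1, -0.3]
gripper_width: 0.466
```

Run:
```python
from geo import *; from station import bot
T=np.load('T.npy'); k=world(T,(0,-105,132))[0]
plan(bot,[k[0],k[1],.134],T[2]+np.pi/2)
```

```text
turn [-0.   0.2  0.1] alt [  -0.3   -0.  -179.9] shift cm [ 0.17 -0.07  0.38] t 3.25 q [ 0.    0.44  0.37  1.96 -0.22  0.78  1.96] F [-0.4 -0.1 -0.3] M [ 0.05 -0.03  0.01] w 3.98
```

carry_out([
  [[0, 0, 0], [0, 0, 0], 3.0],
  [[0, 0, 0], [0, 0, 0], 2.5],
  [[0, 0, 0], [0, 0, 0], 2.5],
], newtons=40)

```text
t: 3.62
eef_pos: [0.5124, -0.22, 0.136]
tool_rot: [0.0, 0.054, 0.999, 0.0]
contact_force: [-0.1, -0.1, -0.8]
gripper_width: 0.286
```

Run:
```python
from geo import *; from station import bot
T=np.load('T.npy'); k=world(T,(0,-105,132))[0]
plan(bot,[k[0],k[1],.134],T[2]+np.pi/2)
```

```text
turn [0.  0.  0.1] alt [  -0.     0.  -179.9] shift cm [ 0.02 -0.1   0.2 ] t 3.625 q [ 0.    0.44  0.37  1.96 -0.22  0.78  1.96] F [-0.1 -0.1 -0.8] M [ 0.05 -0.01 -0.01] w 2.45
```

Good. Next: close on the bar with 40 N, at 1 mm lower.

carry_out([
  [[0, 0, 0], [0, -0.1, 0.2], 1.0],
  [[0, 0, 0], [0, -0.1, 0.2], 0.5],
  [[0, 0, 0], [0, -0.1, 0.2], 0.5],
  [[0, 0, 0], [0, -0.1, 0.2], 0.5],
], newtons=50)

```text
t: 4.12
eef_pos: [0.5125, -0.2214, 0.134]
tool_rot: [0.0, 0.054, 0.999, -0.0]
contact_force: [1.1, -1.4, 2.7]
gripper_width: 0.123
```

Run:
```python
from geo import *; from station import bot
T=np.load('T.npy'); k=world(T,(0,-105,132))[0]
plan(bot,[k[0],k[1],.134],T[2]+np.pi/2)
```

```text
turn [-0.   0.   0.1] alt [-1.000e-01 -0.000e+00 -1.799e+02] shift cm [0.05 0.03 0.  ] t 4.125 q [ 0.01  0.44  0.37  1.96 -0.22  0.78  1.97] F [ 1.1 -1.4  2.7] M [-0.13 -0.03  0.01] w 1.05
```

carry_out([
  [[0, 0, 0], [0, 0, 0.35], 0.5],
  [[0, 0, 0], [0, 0, 0.7], 0.5],
  [[0, 0, 0], [0, 0, 0.7], 0.5],
  [[0, 0, 0], [0, 0, 0.7], 0.5],
], newtons=60)

```text
t: 4.62
eef_pos: [0.5125, -0.2214, 0.1277]
tool_rot: [0.0, 0.054, 0.999, 0.0]
contact_force: [-2.1, 0.2, 13.7]
gripper_width: 0.127
```

carry_out([
  [[0, 0, 8], [0, 0, 0], 0.5],
  [[0, 0, 17], [0, 0, 0], 0.5],
  [[0, 0, 26], [0, 0, 0], 0.5],
  [[0, 0, 35], [0, 0, 0], 0.5],
  [[0, 0, 40], [0, 0, 0], 0.5],
])

```text
t: 5.25
eef_pos: [0.5122, -0.2221, 0.1278]
tool_rot: [0.001, 0.394, 0.919, -0.0]
contact_force: [-3.2, -2.4, 13.5]
gripper_width: 0.125
```

Run:
```python
from geo import *; from station import bot
T=np.load('T.npy'); k=world(T,(0,-105,132))[0]
plan(bot,[k[0],k[1],.127],T[2]+np.pi/2-1.4)
```

```text
turn [ 0.   0.1 40. ] alt [-1.0e-01  0.0e+00 -1.4e+02] shift cm [0.1  0.07 0.08] t 5.25 q [-0.13  0.48  0.55  1.97 -0.35  0.78  1.39] F [-3.2 -2.4 13.5] M [-0.23  0.8   0.06] w 1.07
```

carry_out([
  [[0, 0, 9], [0, 0, 0], 0.5],
  [[0, 0, 18], [0, 0, 0], 0.5],
  [[0, 0, 27], [0, 0, 0], 0.5],
  [[0, 0, 36], [0, 0, 0], 0.5],
  [[0, 0, 41], [0, 0, 0], 0.5],
])

```text
t: 5.88
eef_pos: [0.5115, -0.2225, 0.1278]
tool_rot: [0.0, 0.691, 0.723, -0.001]
contact_force: [-4.6, -1.0, 15.6]
gripper_width: 0.124
```

carry_out([
  [[0, 0, 2], [0, 0, 0], 0.5],
  [[0, 0, 2], [0, 0, 0], 0.5],
])

```text
t: 6.12
eef_pos: [0.5115, -0.2225, 0.1278]
tool_rot: [0.0, 0.702, 0.713, -0.001]
contact_force: [-5.8, -1.8, 16.1]
gripper_width: 0.124
```

Run:
```python
from geo import *; from station import bot
T=np.load('T.npy'); k=world(T,(0,-105,132))[0]
plan(bot,[k[0],k[1],.127],T[2]+np.pi/2-1.4)
```

```text
turn [-0.   0.1 -2.7] alt [1.000e-01 1.000e-01 1.773e+02] shift cm [0.16 0.06 0.07] t 6.125 q [-0.26  0.54  0.75  1.98 -0.5   0.81  0.78] F [-5.8 -1.8 16.1] M [-0.37  1.27  0.71] w 1.06
```

The z moment rose to 0.7, so the knob is at its stop. I'll ease up with the spring, then release and lift.

carry_out([
  [[0, 0, -1], [0, 0, -0.3], 0.5],
  [[0, 0, -2], [0, 0, -0.65], 0.5],
  [[0, 0, -2], [0, 0, -0.65], 0.5],
  [[0, 0, -2], [0, 0, -0.65], 3],
  [[0, 0, -2], [0, 0, -0.65], 3.5],
])

```text
t: 6.75
eef_pos: [0.5121, -0.2201, 0.1327]
tool_rot: [-0.001, 0.689, 0.725, 0.0]
contact_force: [0.1, -0.6, -0.5]
gripper_width: 0.406
```

carry_out([
  [[0, 0, 0], [0, 0, 0], 4],
  [[0, 0, 0], [0, 0, -3], 5],
  [[0, 0, 4], [0, 0, -8], 8.54],
  [[0, 0, 8], [0, 0, -8], 8.54],
])

```text
t: 7.25
eef_pos: [0.5142, -0.222, 0.2166]
tool_rot: [0.002, 0.739, 0.674, 0.002]
contact_force: [0.5, 0.4, -0.8]
gripper_width: 0.975
```

Run:
```python
from geo import *; from station import bot
import cv2
T=np.load('T.npy'); h=world(T,(2,22,82))[0]
for z in(.2,.08):plan(bot,[h[0],h[1],z],T[2])
a=bot.read_camera('scene')[150:285,30:230,::-1]; cv2.imwrite("pics/c4.png",cv2.convertScaleAbs(cv2.resize(a,None,fx=4,fy=4,interpolation=cv2.INTER_CUBIC),alpha=1.4))
```

```text
turn [0.4 0.  0.9] alt [  -0.     0.5 -179.1] shift cm [12.77  0.18  1.65] t 7.25 q [-0.37  0.43  0.88  1.91 -0.4   0.98  0.6 ] F [ 0.5  0.4 -0.8] M [ 0.    0.   -0.02] w 8.33
turn [0.4 0.  0.9] alt [  -0.     0.5 -179.1] shift cm [12.78  0.11 13.65] t 7.25 q [-0.37  0.43  0.88  1.91 -0.4   0.98  0.6 ] F [ 0.5  0.4 -0.8] M [ 0.    0.   -0.02] w 8.33
```

View pics/c4.png

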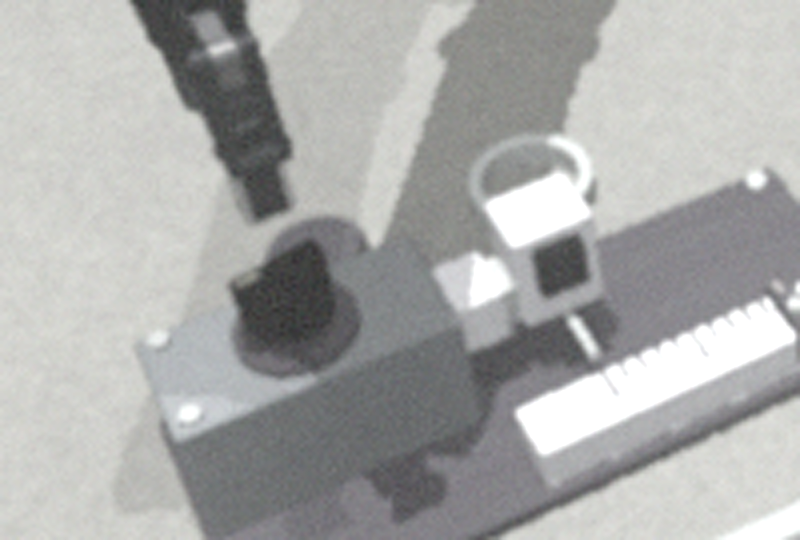

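The bar now lies along the stand's y, at (235,285)–(325,255), and it is raised. Next I go over the handle and down.

carry_out([
  [[0, 0, 1], [6.3, 0.2, 1.6], 8.54],
  [[0, 0, 1], [12.8, 0.2, 1.6], 8.54],
  [[0, 0, 1], [12.8, 0.2, 1.6], 8.54],
  [[0, 0, 1], [12.8, 0.2, 1.6], 8.54],
])

```text
t: 7.8
eef_pos: [0.5255, -0.0934, 0.197]
tool_rot: [-0.0, 0.743, 0.669, -0.0]
contact_force: [-0.2, -0.2, 0.1]
gripper_width: 1.001
```

Run:
```python
from geo import *; from station import bot
T=np.load('T.npy'); h=world(T,(1,22,82))[0]
plan(bot,[h[0],h[1],.08],T[2])
```

```text
turn [-0.   0.   0.2] alt [-0.000e+00 -1.000e-01 -1.798e+02] shift cm [-0.13  0.15 11.7 ] t 7.8 q [-0.63  0.42  0.88  1.99 -0.4   0.92  0.35] F [-0.2 -0.2  0.1] M [-0.03  0.02  0.01] w 8.55
```

carry_out([
  [[0, 0, 0], [0, 0.15, 5], 8.54],
  [[0, 0, 0], [0, 0.15, 9], 8],
  [[0, 0, 0], [0, 0.15, 11.7], 7],
  [[0, 0, 0], [0, 0.15, 11.7], 6],
  [[0, 0, 0], [0, 0.15, 11.7], 6],
])

```text
t: 8.43
eef_pos: [0.5276, -0.0955, 0.0813]
tool_rot: [0.001, 0.745, 0.667, 0.0]
contact_force: [-0.8, -0.1, 0.3]
gripper_width: 0.702
```

Run:
```python
from geo import *; from station import bot
import cv2
T=np.load('T.npy'); h=world(T,(1,22,82))[0]
plan(bot,[h[0],h[1],.08],T[2])
a=bot.read_camera('scene')[130:265,60:260,::-1]; cv2.imwrite("pics/c5.png",cv2.convertScaleAbs(cv2.resize(a,None,fx=4,fy=4,interpolation=cv2.INTER_CUBIC),alpha=1.4))
```

```text
turn [ 0.1  0.  -0. ] alt [ 0.0e+00 -1.0e-01  1.8e+02] shift cm [ 0.06 -0.09  0.13] t 8.425 q [-0.48  0.59  0.71  2.06 -0.59  0.71  0.5 ] F [-0.8 -0.1  0.3] M [-0.04 -0.01  0.01] w 5.99
```

View pics/c5.png

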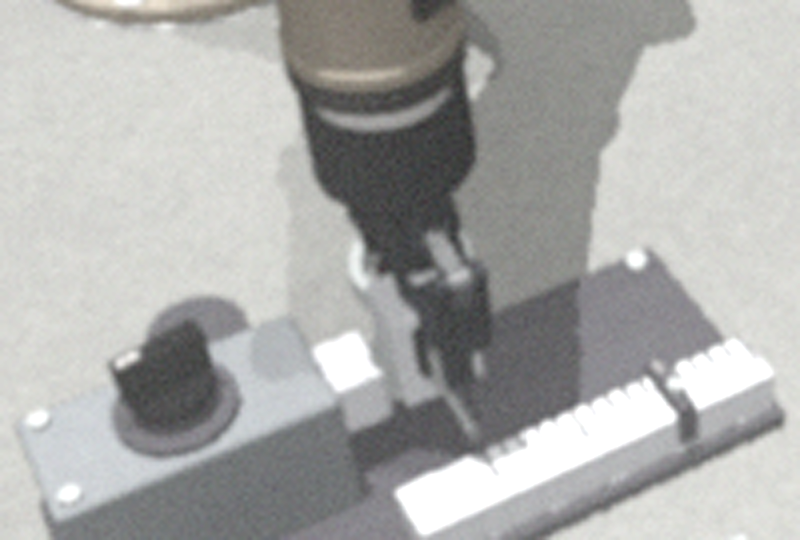

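The finger stands before the button near (455,330), and nothing else is touched. Now squeeze.

carry_out([
  [[0, 0, 0], [0, 0, 0.1], 5],
  [[0, 0, 0], [0, 0, 0.1], 4],
  [[0, 0, 0], [0, 0, 0.1], 3],
  [[0, 0, 0], [0, 0, 0.1], 3],
  [[0, 0, 0], [0, 0, 0.1], 3],
], newtons=45)

```text
t: 9.1
eef_pos: [0.526, -0.0938, 0.0804]
tool_rot: [-0.001, 0.744, 0.668, 0.0]
contact_force: [-8.1, 2.1, 14.4]
gripper_width: 0.437
```

Run:
```python
from geo import *; from station import bot
T=np.load('T.npy'); h=world(T,(1,22,82))[0]
plan(bot,[h[0],h[1],.08],T[2])
```

```text
turn [-0.1 -0.1  0.1] alt [   0.2   -0.2 -179.9] shift cm [-0.09  0.09  0.04] t 9.1 q [-0.48  0.59  0.71  2.06 -0.59  0.71  0.51] F [-8.1  2.1 14.4] M [ 0.23  1.36 -0.02] w 3.73
```

The width is 37.3 mm, so the button is in. Draw out along tool x, about 9 cm at first.

carry_out([
  [[0, 0, 0], [0.5, -0.05, -0.1], 3],
  [[0, 0, 0], [1.5, -0.05, -0.1], 3],
  [[0, 0, 0], [3, -0.05, -0.1], 3],
  [[0, 0, 0], [4.5, -0.05, -0.1], 3],
  [[0, 0, 0], [5, -0.05, -0.1], 3],
])

```text
t: 9.72
eef_pos: [0.5314, -0.0438, 0.0805]
tool_rot: [-0.0, 0.744, 0.668, -0.0]
contact_force: [-2.5, -4.3, 1.8]
gripper_width: 0.437
```

carry_out([
  [[0, 0, 0], [1, 0, 0], 3],
  [[0, 0, 0], [2.5, 0, 0], 3],
  [[0, 0, 0], [3.8, 0, 0], 3],
  [[0, 0, 0], [4.3, 0, 0], 3],
  [[0, 0, 0], [4.3, 0, 0], 3],
])

```text
t: 10.35
eef_pos: [0.536, -0.0015, 0.0805]
tool_rot: [-0.0, 0.744, 0.668, -0.0]
contact_force: [-2.3, -3.3, 3.1]
gripper_width: 0.434
```

Run:
```python
from geo import *; from station import bot
import cv2
T=np.load('T.npy'); h=world(T,(1,118,82))[0]
plan(bot,[h[0],h[1],.08],T[2])
t=bot.read_camera('top');s=bot.read_camera('scene')
cv2.imwrite("pics/top_raw6.png",t[:,:,::-1]);cv2.imwrite("pics/scene_raw6.png",s[:,:,::-1])
a=cv2.resize(t[165:205,250:350,::-1],None,fx=8,fy=8,interpolation=cv2.INTER_CUBIC)
b=cv2.resize(s[205:240,180:280,::-1],None,fx=8,fy=8,interpolation=cv2.INTER_CUBIC)
cv2.imwrite("pics/c6.png",cv2.convertScaleAbs(cv2.vconcat([a,b]),alpha=1.3))
```

```text
turn [-0.   0.   0.1] alt [-0.000e+00 -1.000e-01 -1.799e+02] shift cm [0.22 0.1  0.05] t 10.35 q [-0.66  0.59  0.72  2.06 -0.6   0.71  0.34] F [-2.3 -3.3  3.1] M [-0.62  0.52  0.01] w 3.71
```

View pics/c6.png

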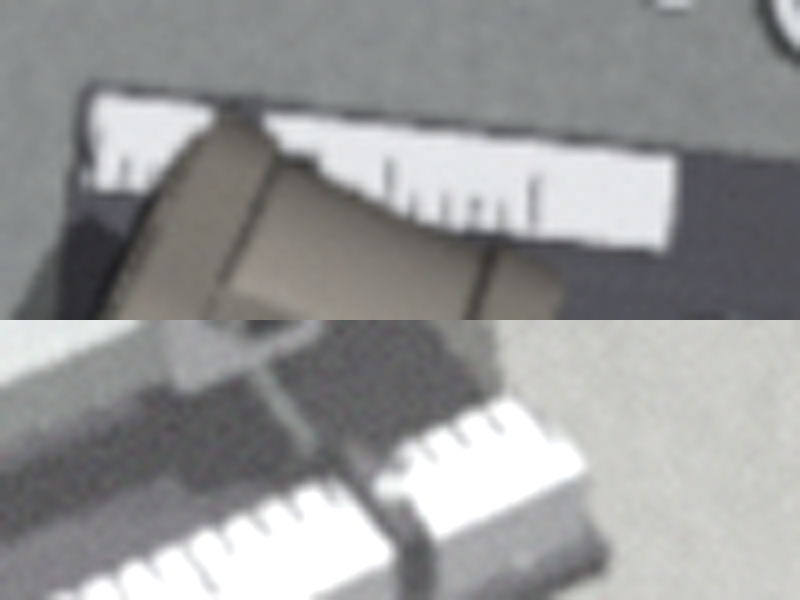

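In the scene view the pointer runs from (262,370) to (312,445), and the rider strip from (335,450) to (425,560). The robot's arm blocks the top view. I'll rectify the pictures to stand planes for an exact comparison.

Run:
```python
from geo import *
import cv2
T=np.load('T.npy')
S=6; ys=np.arange(85,150,1/S); xs=np.arange(93,40,-1/S)
def rect(im,cam,z):
    Y,X=np.meshgrid(ys,xs); P=np.c_[X.ravel(),Y.ravel(),np.full(X.size,z)]
    m=proj(cam,world(T,P)).astype(np.float32).reshape(*X.shape,2)
    o=cv2.remap(im,m[...,0],m[...,1],cv2.INTER_CUBIC)
    o=cv2.normalize(o,None,0,255,cv2.NORM_MINMAX)
    for y in range(90,150,10):
        c=int((y-85)*S); cv2.line(o,(c,0),(c,8 if y%50 else 16),(0,0,255),1); cv2.putText(o,str(y),(c+2,12),0,.35,(0,0,255))
    cv2.putText(o,f'{cam} z{z}',(5,len(xs)-5),0,.4,(0,255,255)); return o
t0=cv2.imread('pics/top_raw.png');s0=cv2.imread('pics/scene_raw.png');s6=cv2.imread('pics/scene_raw6.png')
cv2.imwrite('pics/c7.png',cv2.resize(cv2.vconcat([cv2.hconcat([rect(t0,'top',50),rect(s0,'scene',50)]),cv2.hconcat([rect(t0,'top',40),rect(s6,'scene',46)])]),(780,600)))
```

```text
(no output)
```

View pics/c7.png

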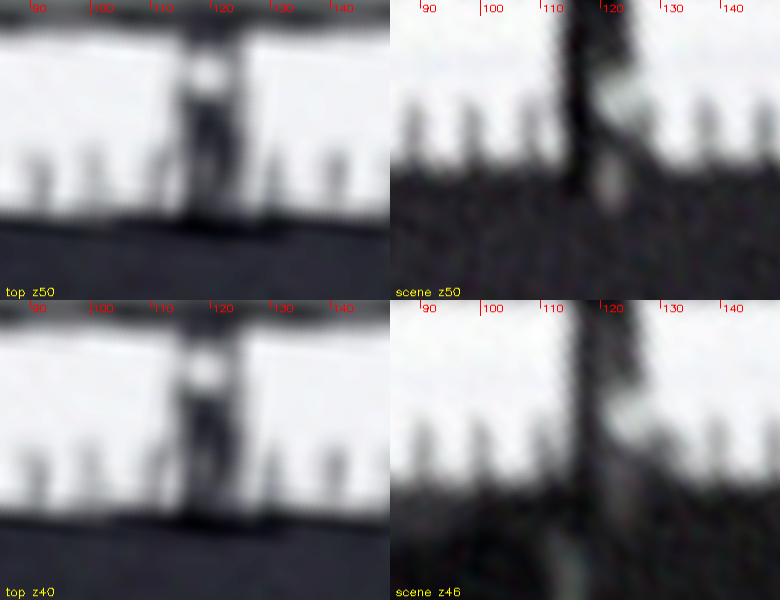

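Run:
```python
from geo import *
import cv2
T=np.load('T.npy')
def prof(im,cam,z,x0,x1,y0,y1):
    ys=np.arange(y0,y1,.5); xs=np.arange(x0,x1,.5); Y,X=np.meshgrid(ys,xs)
    m=proj(cam,world(T,np.c_[X.ravel(),Y.ravel(),np.full(X.size,z)])).astype(np.float32).reshape(*X.shape,2)
    return ys,cv2.remap(cv2.cvtColor(im,cv2.COLOR_BGR2GRAY).astype(np.float32),m[...,0],m[...,1],cv2.INTER_CUBIC).mean(0)
g=lambda n:cv2.imread(f'pics/{n}.png')
t0,s0,s6=g('top_raw'),g('scene_raw'),g('scene_raw6')
def cen(ys,p,sign,lo,hi):
    k=(ys>=lo)&(ys<=hi); y=ys[k]; v=sign*p[k]; v=v-np.linspace(v[0],v[-1],len(v)); v=np.clip(v,0,None); v[v<.5*v.max()]=0; return round((v*y).sum()/v.sum(),2)
for n,im,c,y in(('top home',t0,'top',22),('scene home',s0,'scene',22),('scene now',s6,'scene',114)):
  for x in (36,40,44,48):
    ys,p=prof(im,c,46,x,x+4,y-14,y+14); print(n,x,'peak',ys[p.argmax()],cen(ys,p,1,ys[p.argmax()]-5,ys[p.argmax()]+5),p[::4].round().astype(int).tolist())
for n,im,c in(('top',t0,'top'),('scene',s0,'scene')):
  r=[]
  for k in range(0,15):
    y=22+10*k; ys,p=prof(im,c,40,59,63,y-5,y+5); r.append((y,cen(ys,p,-1,y-5,y+5)))
  print(n,'marks',r)
  for x in(56,62,68,84): 
    ys,p=prof(im,c,50,x,x+4,106,134); print(n,'rider',x,p.round().astype(int).tolist())
```

```text
top home 36 peak 20.5 20.51 [62, 61, 62, 69, 86, 121, 144, 129, 78, 49, 48, 61, 63, 64]
top home 40 peak 20.0 20.24 [63, 63, 63, 67, 88, 122, 139, 124, 83, 52, 49, 61, 66, 66]
top home 44 peak 20.0 20.25 [65, 64, 65, 66, 85, 119, 141, 126, 88, 55, 48, 59, 66, 66]
top home 48 peak 20.0 20.06 [63, 63, 62, 63, 81, 113, 136, 117, 81, 54, 47, 55, 63, 60]
scene home 36 peak 23.0 22.79 [67, 64, 63, 64, 61, 79, 130, 167, 163, 117, 71, 68, 68, 71]
scene home 40 peak 22.5 22.69 [65, 65, 65, 68, 63, 81, 132, 168, 159, 115, 74, 71, 74, 76]
scene home 44 peak 22.5 22.47 [70, 67, 68, 65, 65, 85, 134, 164, 152, 112, 79, 68, 80, 90]
scene home 48 peak 22.0 22.13 [76, 73, 72, 72, 71, 87, 124, 139, 126, 99, 78, 75, 86, 93]
scene now 36 peak 114.5 114.51 [66, 68, 69, 67, 69, 76, 93, 109, 105, 86, 75, 71, 75, 76]
scene now 40 peak 115.0 114.81 [70, 71, 71, 68, 69, 72, 86, 105, 105, 88, 78, 76, 74, 77]
scene now 44 peak 115.0 114.6 [66, 70, 71, 68, 68, 75, 91, 104, 103, 88, 81, 79, 75, 77]
scene now 48 peak 113.0 113.19 [64, 67, 69, 70, 73, 81, 93, 94, 87, 79, 78, 77, 77, 78]
top marks [(22, np.float64(2
[... 2292 characters left out ...]
4, 128, 131, 131, 129, 126, 121, 116, 112, 108, 104, 102, 101, 100, 100, 102, 104, 109, 116, 123, 130, 137, 142, 146, 148, 150, 150]
scene rider 68 [192, 185, 177, 170, 165, 165, 167, 173, 180, 186, 190, 190, 185, 176, 164, 150, 135, 120, 107, 96, 89, 85, 84, 86, 89, 93, 96, 99, 101, 104, 108, 112, 117, 122, 126, 128, 130, 131, 131, 133, 134, 136, 139, 143, 151, 161, 171, 182, 191, 198, 203, 207, 210, 211, 211, 209]
scene rider 84 [210, 210, 210, 211, 212, 212, 212, 212, 210, 206, 201, 193, 183, 170, 155, 139, 123, 109, 97, 89, 85, 85, 87, 90, 93, 96, 98, 99, 99, 99, 99, 99, 99, 101, 104, 110, 119, 130, 143, 157, 171, 183, 193, 200, 205, 208, 209, 210, 210, 211, 211, 211, 211, 210, 210, 210]
```

carry_out([
  [[0, 0, 0], [0.4, 0, 0], 3],
  [[0, 0, 0], [0.7, 0, 0], 3],
  [[0, 0, 0], [0.7, 0, 0], 3],
  [[0, 0, 0], [0.7, 0, 0], 3],
  [[0, 0, 0], [0.7, 0, 0], 3],
])

```text
t: 11.08
eef_pos: [0.5367, 0.0049, 0.0805]
tool_rot: [-0.0, 0.744, 0.668, -0.001]
contact_force: [-4.1, -3.8, 2.1]
gripper_width: 0.435
```

Run:
```python
from geo import *; from station import bot
import cv2
T=np.load('T.npy'); h=world(T,(1,118,82))[0]
plan(bot,[h[0],h[1],.08],T[2])
s=np.mean([bot.read_camera('scene').astype(float) for _ in range(6)],0).astype(np.uint8)[:,:,::-1].copy(); cv2.imwrite('pics/scene_raw8.png',s)
gr=cv2.cvtColor(s,cv2.COLOR_BGR2GRAY).astype(np.float32)
for x in(34,38,42,46):
    ys=np.arange(112,132,.5); xs=np.arange(x,x+4,.5); Y,X=np.meshgrid(ys,xs)
    m=proj('scene',world(T,np.c_[X.ravel(),Y.ravel(),np.full(X.size,46)])).astype(np.float32).reshape(*X.shape,2)
    p=cv2.remap(gr,m[...,0],m[...,1],cv2.INTER_CUBIC).mean(0); v=np.clip(p-np.median(p),0,None);v[v<.5*v.max()]=0
    print(x,(v*ys).sum()/v.sum(),p[::2].round().astype(int).tolist())
S=8; ys=np.arange(75,150,1/S); xs=np.arange(93,25,-1/S); Y,X=np.meshgrid(ys,xs)
m=proj('scene',world(T,np.c_[X.ravel(),Y.ravel(),np.full(X.size,46)])).astype(np.float32).reshape(*X.shape,2)
o=cv2.convertScaleAbs(cv2.remap(s,m[...,0],m[...,1],cv2.INTER_CUBIC),alpha=1.3)
for y in range(80,150,10): cv2.putText(o,'|%d'%y,(int((y-75)*S),12),0,.4,(0,0,255))
cv2.imwrite('pics/c8.png',o)
```

```text
turn [-0.   0.   0.1] alt [-1.000e-01 -1.000e-01 -1.799e+02] shift cm [-0.42  0.1   0.05] t 11.075 q [-0.67  0.59  0.72  2.05 -0.6   0.71  0.33] F [-4.1 -3.8  2.1] M [-0.66  0.55  0.11] w 3.71
34 121.22172770396004 [68, 67, 66, 67, 71, 80, 92, 104, 112, 115, 114, 108, 97, 88, 81, 77, 75, 74, 73, 74]
38 121.55874364602315 [67, 68, 68, 67, 69, 74, 82, 92, 100, 106, 106, 102, 94, 85, 78, 75, 75, 74, 74, 74]
42 121.72161897216732 [68, 68, 68, 68, 69, 74, 82, 92, 101, 105, 106, 102, 95, 89, 82, 78, 76, 76, 75, 75]
46 121.28278720457732 [69, 69, 69, 71, 73, 78, 86, 95, 102, 104, 103, 99, 93, 87, 81, 76, 76, 76, 76, 76]
```

View pics/c8.png

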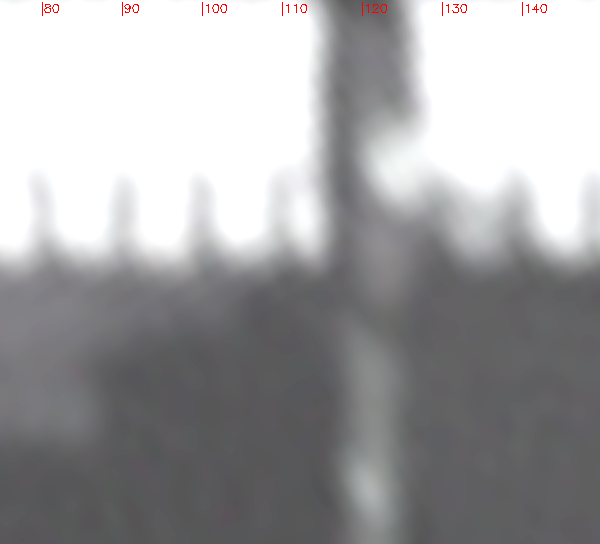

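The pointer centre line is at about 121.5 mm, pixel column 372. The rider's top face is at about 122.9 mm, column 383, and parallax for its extra 4 mm of height takes that to about 121.3 mm. They are level, so I'm handing in.

```bash
python3 -c "
from station import bot
print(bot.hand_in())"
```

```text
the job is handed in; nothing more can be done
None
```

The gauge is out of park, and the arm is holding the handle with the lock button squeezed in and the pointer level with the rider, as far as I could measure. I handed the job in at about 11.4 s.

- **Selector knob:** I pressed it about 6 mm, to a 14–16 N push, and turned it clockwise until the turning moment rose sharply at about 80°. I then eased it up and let go. A later picture showed the bar turned across the housing and raised.
- **Lock button:** The grip closed to 37 mm across handle and button, against 38 mm expected with the button fully in. The final reading was the same.
- **Pointer against rider:** In the last scene picture the pointer was at y ≈ 121.2–121.5 mm in the stand's frame. The rider's middle came out at 121.1–121.5 mm. I took the rider mark as the middle of its 10 mm width, not its near side.
- **Checks that disagreed:**
  - **Distance drawn out:** the picture gave 98.9 mm and the arm's own position gave 99.3 mm.
  - **Camera fits:** the two cameras' fits of the stand differed by 2–3 mm, which I corrected using the scale marks.
  - **Top camera:** the robot's arm blocked it at the end, so the final level check rests on the scene camera alone.

I did not touch the rings, wrench, disc or bottle. I did not take a separate picture at the end to confirm their positions.

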